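Shut the bead drawer, lift and draw the sagging bolt, hold the sander gate ajar

ROBOT

A 7-joint arm with a two-finger parallel gripper is mounted at the origin on the work surface. World frame = base frame: x ahead of the robot, y to its left, z up, the work surface at z = 0. Lengths are in m, angles in rad, forces in N, time in s.
With the tool pointing down it reaches from about 0.4 to 0.875 m from the base axis. Payload 19.3 kg.
Tool frame: the origin (TCP) lies midway between the tips of the shut fingers; the grasp point (between the pads) lies 19 mm behind it; z points along the fingers, y is the line along which they close (so a half turn about z gives the same grasp; the last joint's range is limited). The gripper opens to 85 mm and grips with 20 to 120 N. Pads are 22 mm wide; open, the fingers measure 114 mm over their backs; the gripper's body (76 mm by 85 mm) begins 54 mm behind the grasp point. The pads swing forward as they close: fully open they stand 13 mm farther back than shut.
Start: joints at [-1.243, 0.521, -0.036, 1.599, 0.021, 1.021, -0.113], TCP at [0.242, 0.576, 0.196] pointing down, gripper open.
Joint ranges: [-2.91, 2.91], [-0.3, 2.13], [-1.5, 1.42], [0.17, 2.43], [-1.26, 4.41], [0.16, 1.93], [-2.52, 2.52]. Speed limits (rad/s): [1.89, 1.89, 2.39, 2.39, 3.01, 3.01, 3.01].

INTERFACE

Orientations are given as [roll, pitch, yaw] about the fixed x, y, z axes, in that order (R = Rz(yaw) Ry(pitch) Rx(roll)).
In Python, from workcell import bot gives the robot as it stands.
- The arm moves only by the tool move_arm, never from a script. Its argument "moves" is a list that holds one entry, the list of rows, each a list of 7 numbers: the opening, from 0 (shut) to 1 (fully open), then the shift along the tool's x, y, z in units of 1000 mm (1.0 is 1000 mm), then the turn, a rotation vector about the tool's x, y, z in units of 2 pi rad (1.0 is 2 pi rad). A call has 1 to 5 rows; each row is the pose to reach, as a shift and turn from the pose commanded when the call began, along the tool's axes at that moment, turning the shorter way round; what a row does not reach only later rows make up. A row lasts 1/10 s, in which the tool goes at most 50 mm and 8.59 degrees, less where a joint would pass 70% of its speed; a pose out of reach is approached as far as the arm can. A call with a number of a shift or a turn outside -1 to 1 is refused whole. A call with a gripper value outside its range is refused whole. The fingers move at their own pace and stop on an object; "force" is the grip in N (left out, the last holds). Time passes only in rows, so rows that repeat a pose let the fingers close. It gives the time, the measured TCP pose, the force, the opening and the grip force at its end, in the units of the state.
- bot.observe(): the state, without advancing time (a new reading comes with each control period).
- bot.grab_frame(name): name is "scene" or "top" or "wrist"; returns the picture (480x640x3 uint8, red, green, blue); there is no depth.
- bot.camera_params(name): a dict with "vertical_fov" (degrees; the focal length in pixels is half the picture's height over the tangent of half this angle, whatever the lens; pixels are square), "cx", "cy" (the principal point, pixels), "R" (3x3) and "t" (3): a world point X has camera coordinates R X + t. Camera axes: x right, y down, z forward; pixel columns grow to the right and rows downward; lengths in m; the calibration is good to about 2 mm. The wrist camera is an equidistant fisheye: a pixel r from the principal point sees the ray r / f radians off the axis. A picture is of the moment at which its call begins: read the wrist's pose just before it. camera_params takes no time and is no camera call; for the wrist camera it gives the pose at the moment of the call.
- bot.job_done(): hands the job in; it is judged then, once.
The state is a dict: "clock": time; "qpos": joint angles; "qd": joint speeds; "joint_efforts": joint torques, N m; "position": TCP position; "tool_rot": TCP orientation; "force": force on the tool from outside, world axes, zero at the start; "moment": the same for the moment, N m; "grip_width": finger opening in m; "finger_force": force on a finger pad.
Only numpy, scipy, OpenCV 4.12 (cv2) and the standard library are available. Lean on these libraries where they do the work, as an engineer would, in place of code of your own. Each camera call takes 0.05 s, during which the arm holds its last target. There are 200 camera calls.

TASK

The bead drawer under the small sanding hutch has been loaded: push it fully shut first. Then free the hutch's gate: its barrel bolt sags and catches behind the bent-up lip of the keeper, so raise the bolt by its wooden knob while you draw it back towards the hinge side. Swing the gate towards you until it stands ajar by about 20 degrees and finish while still holding it there with the gripper, for it is sprung and would fall shut; do not disturb the things on its ledge or the bottle and bead box beside it.

Things in the scene. Friction and masses are not known exactly. Their poses are not given: they have to be found in the camera images.
- hutch: plywood sanding hutch, fixed. Origin: centre of its underside; x points away from its front (drawer, 80 mm ledge; it faces the robot), y left, z up. Plinth x -90 to +130, 380 wide, 75 mm high. On it, in the plane x = 0, the gate between hinge post (y = +145, 190 high) and latch post (y = -141, 50 wide, 185 high); a sanding drum, 180 high, stands behind the gate
- drawer (a joint): opening of the bead drawer in m along the hutch's -x: 0 is fully shut, starts 0.04 to 0.07; slides with 1.5 N friction, no spring, stops hard at 0
- drawer_front (a point): centre of the drawer's front face, 34 mm above the bench; the front panel is 250 wide and spans heights 6 to 62 mm; a brass knob (24 mm across) stands out 20 mm at its centre. Shut, this point is at hutch x = -102 mm
- gate (a joint): opening angle of the gate in rad: 0 shut, grows as the latch-side end swings towards the hutch's -x (clockwise seen from above), to 1.2. The gate shuts itself: closing torque about 0.3 N m shut, 0.65 N m at 0.35 rad
- gate_hinge (a point): point on the gate's vertical hinge axis, at the height of the gate's top edge (185 mm); at hutch x = 0, y = +115 mm
- leaf: wooden gate leaf, 20 thick, 218 wide, heights 110 to 185 mm; origin on the hinge axis at bench height, its -y axis runs along the gate to the latch side. It carries the bolt on its top rail
- bolt (a joint): how far the bolt is drawn back, in m, along the gate towards the hinge: 0 to 0.003 at the start (shot), at most 0.045. 1.5 N friction, stays where left. From about 0.030 its nose is clear of the keeper
- bolt_lift (a joint): how far the bolt is raised about its rear guide, in rad: 0 sagging, at most 0.17; falls back by its weight (about 2 N at the knob). The pivot is on the gate, 75 mm from the hinge axis, 217 mm above the bench; the sagging bolt slopes down 0.06 rad from there towards the keeper
- bolt_knob (a point): grip point in the middle of the upright wooden knob on the bolt, 239 mm above the bench. Knob 20 mm across (26 at its top 8 mm), top 25 mm above this point, bolt rod (10 mm across) 28 mm below. While the bolt is shot: 105 mm from the lift pivot, 180 mm from the gate's hinge axis, 51 mm from the keeper's front cheek
- bolt_nose (a point): lower end corner of the bolt's turned-down nose (16 thick, 20 long, 26 high), on the latch post. While sagging it hangs 12 mm below the top of the keeper's lip; raising the knob by 8 mm lifts it clear, 11 to 14 mm is comfortable, 17 mm is the stop
- keeper_lip (a point): middle of the top edge of the keeper's bent-up steel lip, 199 mm above the bench, across the bolt's way, between nose and gate. The keeper's front cheek (43 mm high, 40 long) keeps the gate from opening until the nose is drawn past the lip
- offcut: dark hardwood off-cut, 30 x 50 x 22 mm, lying on the ledge in front of the gate, low enough that the gate passes over it (bystander, leave alone; origin centre of underside)
- spare_bead: turned wooden bead, 36 mm across, 28 mm tall, standing on the ledge in front of the latch post (bystander, leave alone; origin centre of underside)
- glue: white glue bottle, 60 mm across, 170 mm tall, left of the hutch (bystander, leave alone; origin centre of underside)
- bead_box: open plywood box of beads, 200 x 150 x 90 mm, right of the hutch (bystander, leave alone; origin centre of underside)

How it is judged:
On the way, in this order (a step that is already met when the one before it is completed fails the run):
1. the drawer is fully shut while the bolt is still shot (value of joint drawer below 0.005 m and value of joint bolt below 0.015 m), for 0.2 s.
2. the bolt is drawn clear of the keeper (value of joint bolt above 0.027 m), for 0.1 s.
At the end, for the whole second after the job is handed in: the drawer is shut (within 6 mm), the gate stands still between 0.2 and 0.52 rad (11 to 30 degrees) open, and the fingers hold it or its bolt with more than 1 N (value of joint drawer below 0.006 m and value of joint gate between 0.2 and 0.52 rad and velocity of joint gate between -0.05 and 0.05 rad/s and contact force between the fingers and leaf above 1 N); the arm keeps its last pose, push and grip.
It fails at once if a thing on the ledge, the glue bottle or the bead box is pushed more than 40 mm (distance of any of offcut, spare_bead, glue, bead_box from where it was at the start of the episode above 0.04 m).
It fails at once if the gate is propped on something loose (contact force between leaf and offcut above 1 N or contact force between leaf and spare_bead above 1 N or contact force between leaf and glue above 1 N or contact force between leaf and bead_box above 1 N).
It also fails if it takes over 48 s, if anything falls off the work surface, if the arm or the gripper's body presses on something with over 40 N, if the wrist force passes 120 N, or if a joint passes its speed limit or range.

## Working session

There is one attempt and no reset: what is moved stays moved. The work goes in short steps, Python scripts to look and compute and a tool call to move; the robot and the scene stay as the last step left them, time stands still between calls to the robot, and variables do not carry over. Pictures are saved under pics/ and viewed, at most 10 in all, crops included, and the job is handed in when it is done.

Besides the shell and the picture viewer there is one more tool, called after ">>>" in YAML: its name, and indented under it one key for each argument. move_arm: Moves the arm, as the interface text tells. Shifts and turns lie within -1 to 1; 1 stands for 1000 mm of shift or 2 pi rad of turn. Its arguments: {"type":"object","properties":{"moves":{"type":"array"},"force":{"type":"number"}},"required":["moves"]}

```bash
ls; mkdir -p pics
python3 - <<'E'
from workcell import bot
import cv2
for n in("scene","top"):
    f=bot.grab_frame(n); cv2.imwrite(f"pics/{n}0.png",f[:,:,::-1]); p=bot.camera_params(n); print(n,p)
s=bot.observe();print(s["clock"],s["position"],s["tool_rot"],s["grip_width"])
E
```

```text
pics
scene {'vertical_fov': 50.268533395878094, 'cx': 327.43079427648786, 'cy': 245.76453439569048, 'R': array([[-3.24641995e-01,  9.45836681e-01,  7.39667104e-04],
       [ 6.68057213e-01,  2.29852476e-01, -7.07719860e-01],
       [-6.69557418e-01, -2.29261447e-01, -7.06492784e-01]]), 't': array([ 0.21824564, -0.28105277,  1.78976588])}
top {'vertical_fov': 42.37061477807274, 'cx': 320.05643642987985, 'cy': 249.63912270845745, 'R': array([[ 0.0056236 , -0.99982679, -0.01774179],
       [-0.99432698, -0.00370635, -0.10630205],
       [ 0.10621788,  0.01823894, -0.99417559]]), 't': array([-0.00941541,  0.58370516,  1.35817947])}
0.1 [0.24203004 0.57587673 0.19547636] [-3.14056743e+00  4.87935121e-05  2.74370863e+00] 0.08553092621457235
```

View pics/scene0.png

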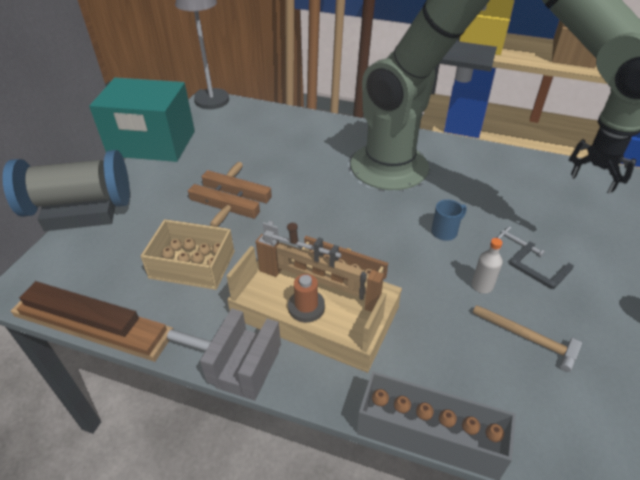

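View pics/top0.png

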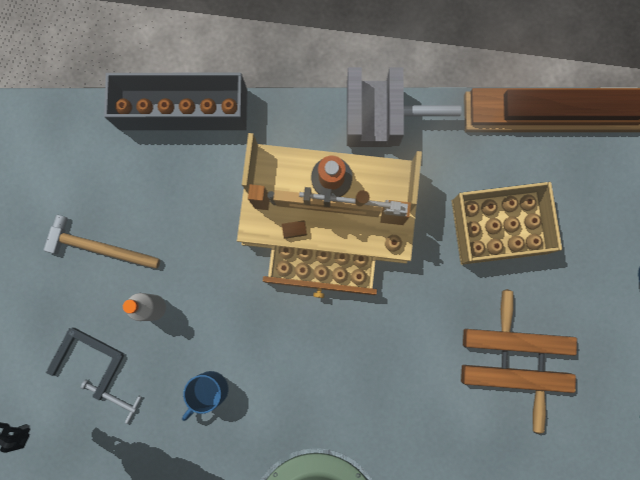

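The scene view shows the hutch with its gate in the middle. In the top view the drawer front runs from (263,281) to (376,293), the brass knob is at (319,293), the bolt knob at about (362,198), the glue at (138,307), and the bead box around (510,222). I'll enlarge both views for precise pixels.

Run:
```python
import cv2
a=cv2.imread("pics/top0.png")[130:310,230:430]; cv2.imwrite("pics/topc.png",cv2.resize(a,None,fx=3.333,fy=3.333,interpolation=cv2.INTER_CUBIC))
a=cv2.imread("pics/scene0.png")[210:365,220:410]; cv2.imwrite("pics/scenec.png",cv2.resize(a,None,fx=3.5,fy=3.5,interpolation=cv2.INTER_CUBIC))
```

```text
(no output)
```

View pics/topc.png

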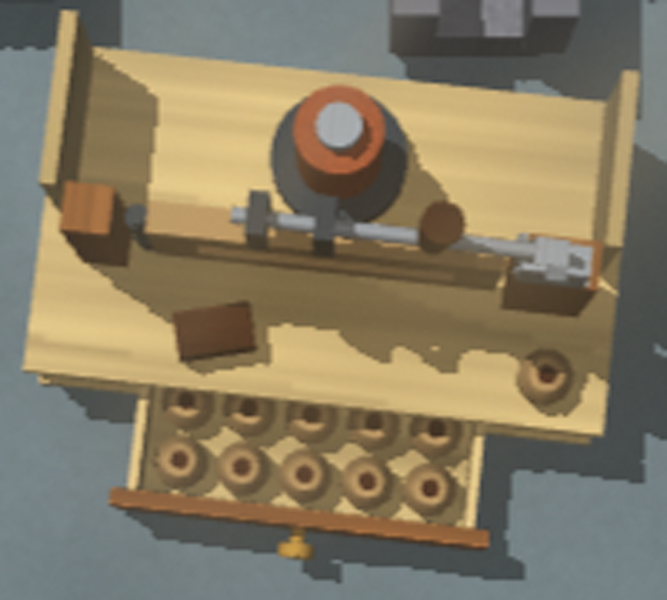

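View pics/scenec.png

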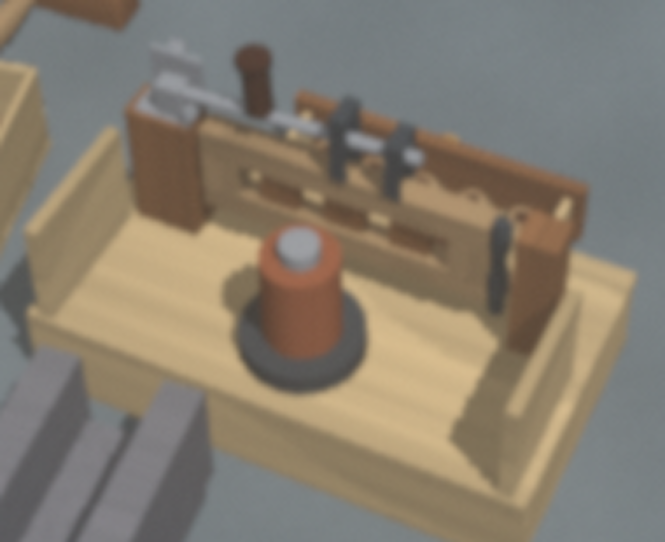

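In the top crop the knob's top is centred at (441,222), the plinth's front top corners are at (24,371) and (604,435), and the drawer front's upper front edge runs from (110,503) to (488,545). In the scene crop the knob top is at about (253,52), the post/keeper at (170,95).

```bash
cat > h.py <<'E'
import numpy as np
from workcell import bot
def ray(n,u,v):
    p=bot.camera_params(n); f=240/np.tan(np.radians(p["vertical_fov"])/2)
    d=p["R"].T@np.array([(u-p["cx"])/f,(v-p["cy"])/f,1]); return -p["R"].T@p["t"],d
def onz(n,u,v,z):
    c,d=ray(n,u,v); return c+d*(z-c[2])/d[2]
T=lambda x,y,z:onz("top",230+x/3.333,130+y/3.333,z)
S=lambda x,y,z:onz("scene",220+x/3.5,210+y/3.5,z)
E
python3 - <<'E'
from h import *
np.set_printoptions(precision=4,suppress=True)
print("cam",ray("top",0,0)[0],ray("scene",0,0)[0])
L,Rr=T(24,371,.075),T(604,435,.075)
e=L-Rr; print("plinth",L,Rr,np.linalg.norm(e),np.arctan2(-e[0],e[1]))
k=T(441,222,.264); print("knobtop",k, S(253,52,.264))
a,b=T(110,503,.062),T(488,545,.062); e2=a-b;print("drawer",a,b,np.linalg.norm(e2),np.arctan2(-e2[0],e2[1]))
th=np.arctan2(-e[0],e[1]); X=np.array([np.cos(th),np.sin(th),0]);Y=np.array([-X[1],X[0],0])
O=(L+Rr)/2+.09*X; print("O",O,"X",X)
for nm,p in dict(k=k,k2=S(253,52,.264),a=a,b=b,brassknob=T(293,548,.034),hp=T(90,208,.19),off=T(215,330,.097),bead=T(546,375,.1),glue=onz("top",131,306,.17),boxL=onz("top",457,192,.09)).items(): print(nm,p,(p-O)@X,(p-O)@Y)
for nm,q in dict(cornerback_left=S(635,272,.075)).items(): print(nm,q,(q-O)@X,(q-O)@Y)
E
```

```text
cam [ 0.4362 -0.032   1.4122] [1.457  0.2685 1.0654]
plinth [0.5966 0.1733 0.075 ] [ 0.5561 -0.2048  0.075 ] 0.38023129593110433 -0.10671468349945752
knobtop [ 0.6594 -0.0898  0.264 ] [ 0.6592 -0.0906  0.264 ]
drawer [0.5112 0.117  0.062 ] [ 0.485  -0.1303  0.062 ] 0.2487125728647594 -0.10573279157141113
O [ 0.6659 -0.0253  0.075 ] X [ 0.9943 -0.1065  0.    ]
k [ 0.6594 -0.0898  0.264 ] 0.00045164607819118616 -0.06484375352311812
k2 [ 0.6592 -0.0906  0.264 ] 0.00031262854891474755 -0.06561397275214484
a [0.5112 0.117  0.062 ] -0.1689104771615144 0.12508272642029192
b [ 0.485  -0.1303  0.062 ] -0.1686662683330556 -0.12362972655111913
brassknob [ 0.4834 -0.0025  0.034 ] -0.1838958267459456 0.0032259443970045834
hp [0.6819 0.1177 0.19  ] 0.0007061212012397476 0.14394539849354546
off [0.621  0.0472 0.097 ] -0.052336668037740536 0.06731491646428964
bead [ 0.5922 -0.165   0.1   ] -0.058354496425958496 -0.14668653966548245
glue [0.4536 0.37   0.17  ] -0.2531725742512338 0.37048514492051693
boxL [ 0.7038 -0.303   0.09  ] 0.06727936256414933 -0.2720506051796879
cornerback_left [0.5996 0.1732 0.075 ] -0.08701767497040155 0.19029159686904765
```

The measurements agree well: hutch origin (0.666, -0.025), yaw -0.107, drawer open about 67 mm. I'll move in front of the drawer with the fingers shut and the tool yaw at 1.464. At that yaw tool x = hutch y, tool y = hutch x and tool z is down.

>>> move_arm:
  moves:
    - [[0, -0.434, -0.489, 0, 0, 0, 0.204], [0, -0.434, -0.489, 0, 0, 0, 0.204], [0, -0.434, -0.489, 0, 0, 0, 0.204], [0, -0.434, -0.489, 0, 0, 0, 0.204], [0, -0.434, -0.489, 0, 0, 0, 0.204]]
  force: 40

```text
clock: 0.6
position: [0.3229, 0.3375, 0.1959]
tool_rot: [-3.141, -0.0, 1.988]
force: [1.8, 1.0, -0.0]
grip_width: 0.0123
finger_force: 0.0
```

```bash
cat > go.py <<'E'
import sys
from h import *
from scipy.spatial.transform import Rotation as Ro
np.set_printoptions(precision=4,suppress=True)
O=np.array([.6659,-.0253,0]);X=np.array([.9943,-.1065,0]);Y=np.array([.1065,.9943,0])
def rep(t=None):
    s=bot.observe();p=np.array(s["position"]);R=Ro.from_euler("xyz",s["tool_rot"])
    print("t",s["clock"],"hutch",(p-O)@X,(p-O)@Y,p[2],"rpy",s["tool_rot"],"F",s["force"],"w",s["grip_width"],"ff",s["finger_force"])
    if t:
        g=O+t[0]*X+t[1]*Y+np.array([0,0,t[2]]); G=Ro.from_euler("xyz",[np.pi,0,1.464])
        print("shift",R.inv().apply(g-p),"turn",(R.inv()*G).as_rotvec()/2/np.pi)
if __name__=="__main__": rep([float(a) for a in sys.argv[1:4]] or None)
E
python3 go.py -0.21 -0.04 0.2
```

```text
t 0.6 hutch -0.3797238406039137 0.3241602537944458 0.1959150152362797 rpy [-3.1414 -0.0001  1.9876] F [ 1.8419  0.9561 -0.0044] w 0.012263362908228362 ff 0.0
shift [-0.4002 -0.0351 -0.0041] turn [-0.     -0.      0.0833]
```

>>> move_arm:
  moves:
    - [[0, -0.4, -0.035, 0, 0, 0, 0.083], [0, -0.4, -0.035, 0, 0, 0, 0.083], [0, -0.4, -0.035, 0, 0, 0, 0.083], [0, -0.4, -0.035, 0, 0, 0, 0.083], [0, -0.4, -0.035, 0, 0, 0, 0.083]]

```text
clock: 1.1
position: [0.4052, 0.1016, 0.1961]
tool_rot: [3.141, -0.0, 1.47]
force: [0.4, 0.7, -0.4]
grip_width: -0.0001
finger_force: 0.0
```

```bash
python3 go.py -0.215 -0.04 0.035
```

```text
t 1.1 hutch -0.2727695091180862 0.09844386335416805 0.1961230057984464 rpy [ 3.1414 -0.0003  1.4697] F [ 0.3523  0.7063 -0.4356] w -0.00011618966394181255 ff 0.0
shift [-0.1388  0.057   0.1611] turn [ 0.     -0.0001  0.0009]
```

>>> move_arm:
  moves:
    - [[0, -0.135, 0.055, 0.05, 0, 0, 0.001], [0, -0.135, 0.055, 0.16, 0, 0, 0.001], [0, -0.135, 0.055, 0.16, 0, 0, 0.001], [0, -0.135, 0.055, 0.16, 0, 0, 0.001], [0, -0.135, 0.055, 0.16, 0, 0, 0.001]]

```text
clock: 1.6
position: [0.4453, -0.0387, 0.0331]
tool_rot: [-3.139, 0.001, 1.464]
force: [0.7, 1.1, 0.2]
grip_width: 0.0
finger_force: 0.0
```

```bash
python3 go.py -0.215 -0.04 0.035
```

```text
t 1.6 hutch -0.21790295620770905 -0.03677529076550433 0.03307532326448565 rpy [-3.1386  0.0014  1.4639] F [0.7159 1.1179 0.2425] w 4.333952397423086e-05 ff 0.0
shift [-0.0032  0.0029 -0.0019] turn [-0.0005  0.0002 -0.    ]
```

>>> move_arm:
  moves:
    - [[0, -0.003, 0.02, -0.002, 0, 0, 0], [0, -0.003, 0.04, -0.002, 0, 0, 0], [0, -0.003, 0.055, -0.002, 0, 0, 0], [0, -0.003, 0.07, -0.002, 0, 0, 0], [0, -0.003, 0.083, -0.002, 0, 0, 0]]

```text
clock: 2.1
position: [0.5293, -0.048, 0.0378]
tool_rot: [-3.141, 0.0, 1.466]
force: [0.0, 0.2, 0.6]
grip_width: -0.0
finger_force: 0.0
```

```bash
python3 go.py
```

```text
t 2.1 hutch -0.13342692645991586 -0.0371231576914752 0.03776182131760195 rpy [-3.1412  0.0001  1.466 ] F [0.0177 0.1735 0.6342] w -1.6728158387576366e-05 ff 0.0
```

>>> move_arm:
  moves:
    - [[0, 0, 0.005, 0, 0, 0, 0], [0, 0, 0.01, 0, 0, 0, 0], [0, 0, 0.013, 0, 0, 0, 0], [0, 0, 0.013, 0, 0, 0, 0]]

```text
clock: 2.5
position: [0.5416, -0.0493, 0.038]
tool_rot: [-3.141, 0.0, 1.466]
force: [-0.8, 1.1, 0.4]
grip_width: 0.0001
finger_force: 0.0
```

Run:
```python
import go,cv2
from h import bot
go.rep(); cv2.imwrite("pics/topd.png",cv2.resize(bot.grab_frame("top")[130:330,230:430,::-1],None,fx=3,fy=3,interpolation=2))
```

```text
t 2.5 hutch -0.12103518651695028 -0.03709034971096266 0.0379581289470264 rpy [-3.1415  0.      1.466 ] F [-0.7912  1.1415  0.4396] w 0.0001330593699077991 ff 0.0
```

View pics/topd.png

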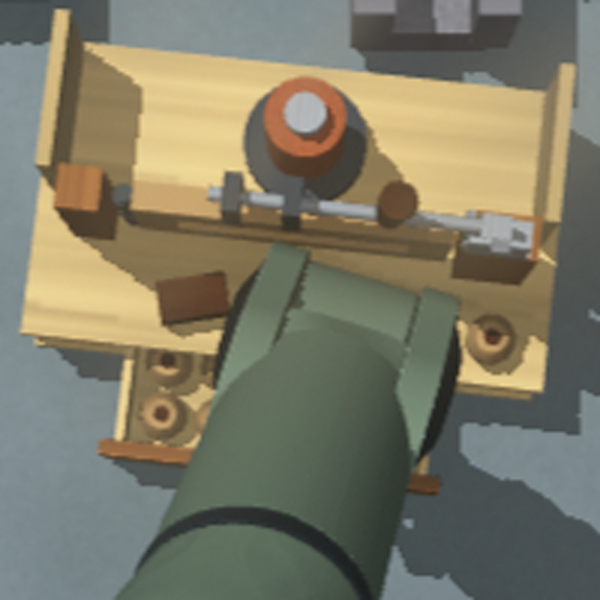

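The drawer front is still at crop (100,447)–(440,487), so it has not moved. The gripper itself is hidden behind the wrist. I'll look from the side.

Run:
```python
import go,cv2,numpy as np
from h import bot
a=bot.grab_frame("scene")[140:340,200:420,::-1]; w=bot.grab_frame("wrist")[:,:,::-1]
cv2.imwrite("pics/sw.png",np.hstack([cv2.resize(a,(440,400),interpolation=2),cv2.resize(w,(360,270))[:400] if 0 else cv2.copyMakeBorder(cv2.resize(w,(360,270)),0,130,0,0,0)]))
```

```text
(no output)
```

View pics/sw.png

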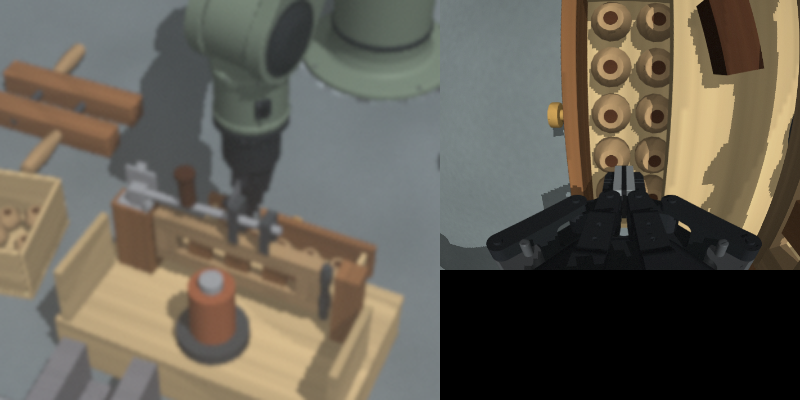

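The wrist view shows the fingertips over the beads, past the front panel at (575,100), and the drawer unmoved. I'll check the tip's real height against the cameras.

Run:
```python
from go import *
def proj(n,P):
    p=bot.camera_params(n); f=240/np.tan(np.radians(p["vertical_fov"])/2); c=p["R"]@P+p["t"]
    if n!="wrist": return f*c[0]/c[2]+p["cx"],f*c[1]/c[2]+p["cy"]
    r=np.hypot(c[0],c[1]);th=np.arctan2(r,c[2]); return f*th*c[0]/r+p["cx"],f*th*c[1]/r+p["cy"]
H=lambda x,y,z:O+x*X+y*Y+np.array([0,0,z])
s=bot.observe();print(s["position"],s["qpos"])
p=bot.camera_params("wrist");C=-p["R"].T@p["t"];print("cam",C,"axis",p["R"][2])
for nm,P in dict(tcp=np.array(s["position"]),brass=H(-.184,0,.034),ftopmid=H(-.169,0,.062),fl=H(-.169,.125,.062),glue_off=H(-.052,.067,.097),plinthedge=H(-.09,0,.075)).items(): print(nm,proj("wrist",P),proj("scene",P),proj("top",P))
```

```text
[ 0.5413 -0.0493  0.038 ] [-0.2466  0.6498  0.3192  1.9478 -0.3447  0.5969  0.1946]
cam [0.5494 0.0295 0.2156] axis [-0.0323 -0.3042 -0.9521]
tcp (np.float64(327.24510821254165), np.float64(281.8335495337752)) (np.float64(325.9631355518292), np.float64(261.1065071857374)) (np.float64(339.0393188080104), np.float64(268.3589706703179))
brass (np.float64(206.70864550291986), np.float64(211.38706105843016)) (np.float64(347.30547650060635), np.float64(251.50867597988548)) (np.float64(319.3363119983804), np.float64(294.6115140543939))
ftopmid (np.float64(219.36063449075732), np.float64(225.551549004387)) (np.float64(345.4283172717141), np.float64(247.93165886611564)) (np.float64(319.8658067281972), np.float64(287.3183702001394))
fl (np.float64(217.71917086642873), np.float64(-50.64161050281763)) (np.float64(387.986716472983), np.float64(261.90841785486094)) (np.float64(263.026500026243), np.float64(280.9467237527682))
glue_off (np.float64(529.3420749762986), np.float64(67.87096328125574)) (np.float64(351.50708124502995), np.float64(275.8587745727232)) (np.float64(294.65979576435285), np.float64(228.858205843753))
plinthedge (np.float64(405.77216110507777), np.float64(234.34089074558977)) (np.float64(333.59058227952386), np.float64(263.6413729237007)) (np.float64(323.83647412960397), np.float64(250.85853313922925))
```

The tip really is at hutch x = -0.12, and the fingers seem to have passed over the panel, so they are probably higher than the TCP reading suggests. I'll lift, back off, come down lower and push again while watching the force.

>>> move_arm:
  moves:
    - [[0, 0, 0, -0.05, 0, 0, 0], [0, 0, -0.02, -0.08, 0, 0, 0], [0, 0, -0.06, -0.08, 0, 0, 0], [0, 0, -0.1, -0.08, 0, 0, 0], [0, 0, -0.11, -0.08, 0, 0, 0]]

```text
clock: 3.15
position: [0.4283, -0.0374, 0.1181]
tool_rot: [-3.14, -0.001, 1.466]
force: [-0.2, -0.2, -0.8]
grip_width: 0.0002
finger_force: 0.0
```

>>> move_arm:
  moves:
    - [[0, 0, 0, 0.04, 0, 0, 0], [0, 0, 0, 0.08, 0, 0, 0], [0, 0, 0, 0.098, 0, 0, 0], [0, 0, 0, 0.104, 0, 0, 0], [0, 0, 0, 0.104, 0, 0, 0]]

```text
clock: 3.65
position: [0.432, -0.038, 0.0138]
tool_rot: [-3.141, 0.0, 1.466]
force: [0.8, -0.5, 0.8]
grip_width: 0.0003
finger_force: 0.0
```

Run:
```python
import go,cv2,numpy as np
from h import bot
go.rep()
w=bot.grab_frame("wrist")[:,:,::-1];a=bot.grab_frame("top")[180:330,230:430,::-1]
cv2.imwrite("pics/w2.png",np.hstack([cv2.resize(w,(480,360)),cv2.copyMakeBorder(cv2.resize(a,(320,240),interpolation=2),0,120,0,0,0)]))
```

```text
t 3.65 hutch -0.23122712660658043 -0.03758075296795512 0.013797538428258607 rpy [-3.1406  0.0002  1.4656] F [ 0.8005 -0.4992  0.7926] w 0.0003397088332499805 ff 0.0
```

View pics/w2.png

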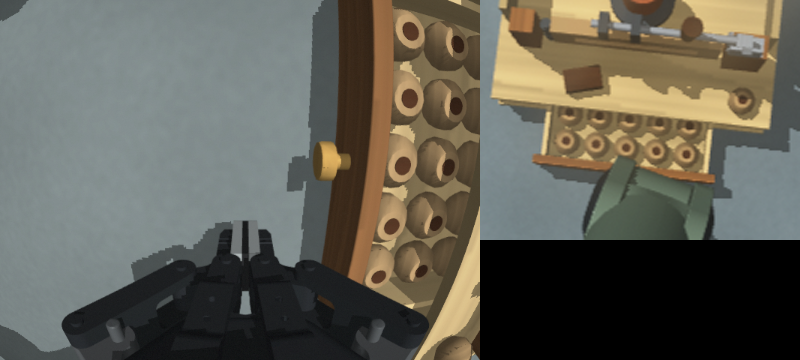

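The brass knob is at (325,160), the panel's left edge at about x = 340, and the fingertips at (245,222), just in front of the panel and low over the bench. Pushing again at this lower height.

>>> move_arm:
  moves:
    - [[0, 0, 0.03, 0.004, 0, 0, 0], [0, 0, 0.045, 0.004, 0, 0, 0], [0, 0, 0.055, 0.004, 0, 0, 0], [0, 0, 0.065, 0.004, 0, 0, 0], [0, 0, 0.075, 0.004, 0, 0, 0]]

```text
clock: 4.25
position: [0.5072, -0.0456, 0.0105]
tool_rot: [3.141, -0.0, 1.466]
force: [-0.8, -0.7, 2.8]
grip_width: -0.0003
finger_force: 1.0
```

```bash
cat > dr.py <<'E'
from go import *
import cv2
def drawer(z=.062):
    f=bot.grab_frame("top")
    # brown strip on columns 265..285: column scan for last brown row (front upper edge)
    hsv=cv2.cvtColor(f,cv2.COLOR_RGB2HSV)
    out=[]
    for u in range(266,292,2):
        c=hsv[240:310,u].astype(int); m=(c[:,0]<13)&(c[:,1]>120)&(c[:,2]>90)
        r=np.where(m)[0]
        if len(r): P=onz("top",u,240+r.max()+.5,z); out.append((P-O)@X)
    return np.median(out) if out else None,len(out)
if __name__=="__main__": rep(); print("drawer front x",drawer())
E
python3 dr.py
python3 - <<'E'
import cv2,numpy as np
f=cv2.imread("pics/top0.png");h=cv2.cvtColor(f,cv2.COLOR_BGR2HSV)
print(h[272:292,276].tolist())
E
```

```text
t 4.25 hutch -0.15562957030943447 -0.03706055835202261 0.01049892042720351 rpy [ 3.1415 -0.0001  1.4662] F [-0.7825 -0.7176  2.7742] w -0.00032041109273198213 ff 0.960928201675415
drawer front x (np.float64(-0.11016586235182856), 1)
[[20, 101, 134], [20, 100, 133], [20, 97, 131], [20, 97, 129], [20, 96, 125], [16, 112, 116], [14, 136, 137], [13, 137, 141], [14, 139, 143], [14, 139, 145], [14, 142, 156], [14, 106, 87], [60, 10, 80], [78, 15, 83], [75, 12, 82], [83, 12, 82], [78, 15, 83], [83, 12, 82], [84, 16, 82], [90, 21, 107]]
```

```bash
sed -i 's/(c\[:,0\]<13)&(c\[:,1\]>120)&(c\[:,2\]>90)/(c[:,0]<16)\&(c[:,1]>128)\&(c[:,2]>115)/' dr.py; python3 dr.py
```

```text
t 4.3 hutch -0.15385308783090249 -0.03702288123260401 0.010487234298680294 rpy [ 3.1399 -0.      1.4662] F [-0.1198  0.6051  0.5083] w -0.00012649304289277753 ff 0.0
drawer front x (np.float64(-0.13878555039205687), 13)
```

It is moving now: the front is at -0.139 and the finger back sits 15 mm ahead of the TCP. Continuing to the stop.

>>> move_arm:
  moves:
    - [[0, 0, 0.012, 0, 0, 0, 0], [0, 0, 0.024, 0, 0, 0, 0], [0, 0, 0.032, 0, 0, 0, 0], [0, 0, 0.036, 0, 0, 0, 0], [0, 0, 0.037, 0, 0, 0, 0]]

```text
clock: 4.85
position: [0.5436, -0.0496, 0.01]
tool_rot: [-3.141, 0.0, 1.466]
force: [-2.2, 0.4, 1.6]
grip_width: 0.0001
finger_force: 0.8
```

```bash
python3 dr.py
```

```text
t 4.85 hutch -0.11902061224812412 -0.037162691452575995 0.009950973706006894 rpy [-3.1415  0.      1.4659] F [-2.1768  0.4363  1.5656] w 6.785791412401361e-05 ff 0.7510476931929588
drawer front x (np.float64(-0.10529706442925531), 12)
```

>>> move_arm:
  moves:
    - [[0, 0, 0.002, 0, 0, 0, 0], [0, 0, 0.004, 0, 0, 0, 0], [0, 0, 0.005, 0, 0, 0, 0]]

```text
clock: 5.2
position: [0.5486, -0.0501, 0.01]
tool_rot: [-3.141, 0.0, 1.466]
force: [-2.2, -0.3, 0.3]
grip_width: 0.0001
finger_force: 0.8
```

```bash
python3 dr.py
```

```text
t 5.2 hutch -0.11399895562398024 -0.03711117720130851 0.01000169944589318 rpy [-3.1415  0.      1.466 ] F [-2.1844 -0.2639  0.2573] w 9.150344829592239e-05 ff 0.7709532603621483
drawer front x (np.float64(-0.10043152102996045), 12)
```

>>> move_arm:
  moves:
    - [[0, 0, 0.001, 0, 0, 0, 0], [0, 0, 0.002, 0, 0, 0, 0], [0, 0, 0.003, 0, 0, 0, 0]]

```text
clock: 5.55
position: [0.5489, -0.0501, 0.0097]
tool_rot: [-3.136, -0.0, 1.466]
force: [-21.4, 1.9, 17.2]
grip_width: -0.0005
finger_force: 11.0
```

```bash
python3 dr.py
```

```text
t 5.55 hutch -0.11373505435070955 -0.0371043333834864 0.009742900319181437 rpy [-3.1364 -0.0004  1.4658] F [-21.4487   1.8998  17.1883] w -0.0005256115469609427 ff 11.025219886796549
drawer front x (np.float64(-0.10043152102996045), 12)
```

The drawer has hit its hard stop at 21 N, so it is shut. Backing off and rising, with the gripper opening.

>>> move_arm:
  moves:
    - [[0, 0, -0.03, 0, 0, 0, 0], [0, 0, -0.06, -0.02, 0, 0, 0], [1, 0, -0.07, -0.07, 0, 0, 0], [1, 0, -0.07, -0.12, 0, 0, 0], [1, 0, -0.07, -0.17, 0, 0, 0]]

```text
clock: 6.1
position: [0.4815, -0.0431, 0.1811]
tool_rot: [3.141, -0.0, 1.466]
force: [0.5, 1.2, 0.7]
grip_width: 0.0433
finger_force: 0.0
```

>>> move_arm:
  moves:
    - [[1, 0, 0, -0.05, 0, 0, 0], [1, 0, 0, -0.1, 0, 0, 0], [1, 0, 0.03, -0.13, 0, 0, 0], [1, 0, 0.08, -0.13, 0, 0, 0], [1, 0, 0.13, -0.13, 0, 0, 0]]

```text
clock: 6.6
position: [0.6135, -0.0561, 0.3108]
tool_rot: [3.138, -0.002, 1.468]
force: [0.9, 1.2, 0.8]
grip_width: 0.0855
finger_force: 0.0
```

```bash
python3 dr.py; python3 go.py 0.001 -0.065 0.30
```

```text
t 6.6 hutch -0.04881861855104686 -0.03623815675712054 0.3107675244709696 rpy [ 3.1381 -0.0017  1.4676] F [0.8828 1.2449 0.7575] w 0.08554833846082467 ff 0.0
drawer front x (np.float64(-0.10006282274365133), 10)
t 6.65 hutch -0.043369332798493816 -0.03566711940486713 0.3072008486082093 rpy [3.1405 0.0015 1.469 ] F [-2.6398  2.0291 -2.7113] w 0.08514307723640373 ff 0.0
shift [-0.0295  0.0442  0.0073] turn [0.0002 0.0002 0.0008]
```

>>> move_arm:
  moves:
    - [[1, -0.029, 0.046, 0, 0, 0, 0], [1, -0.029, 0.046, 0, 0, 0, 0], [1, -0.029, 0.046, 0, 0, 0, 0]]

```text
clock: 6.95
position: [0.6543, -0.0915, 0.3082]
tool_rot: [-3.141, 0.001, 1.464]
force: [-0.4, 0.4, -0.5]
grip_width: 0.0855
finger_force: 0.0
```

Run:
```python
from go import *
import cv2
rep([0.001,-.065,.216])
w=bot.grab_frame("wrist")[:,:,::-1];a=bot.grab_frame("scene")[150:300,220:420,::-1]
cv2.imwrite("pics/w3.png",np.hstack([cv2.resize(w,(480,360)),cv2.copyMakeBorder(cv2.resize(a,(320,240),interpolation=2),0,120,0,0,0)]))
```

```text
t 6.95 hutch -0.004509387396911424 -0.0670611187673773 0.30818551302803787 rpy [-3.1408  0.001   1.4643] F [-0.3855  0.3583 -0.5226] w 0.08554837960829706 ff 0.0
shift [0.0022 0.0056 0.0922] turn [-0.0001  0.0002  0.    ]
```

View pics/w3.png

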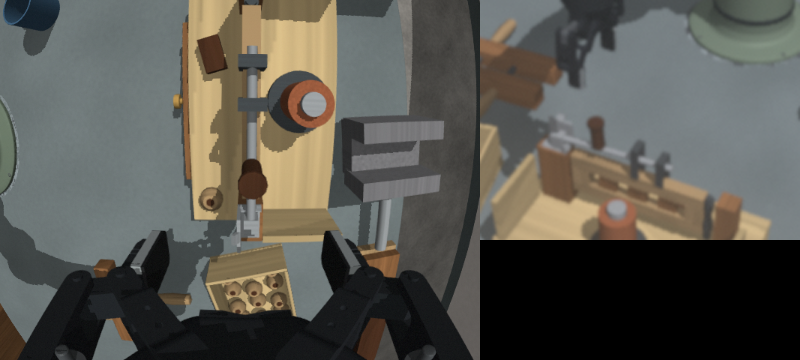

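The wrist view shows the bolt knob at (252,185), nearly central between the open fingers (235-ish finger line, about 5 mm off in hutch x). Before descending I'll check the finger height using the tip seen in the scene view at (575,85).

Run:
```python
from go import *
c,d=ray("scene",220+95/1.6,150+85/1.6)
for hx in(-.05,0,.04):
    t=(hx-(c-O)@X)/(d@X);P=c+t*d;print(hx,(P-O)@Y,P[2])
```

```text
-0.05 -0.1269787966974006 0.2690948194161278
0 -0.09572488783807306 0.31853789142873645
0.04 -0.07072176075061096 0.3580923490388236
```

The tips appear about 30 mm higher than the TCP reading, which fits the earlier pass over the drawer panel. Descending to a reported 0.200 is safe either way; I'll look there.

>>> move_arm:
  moves:
    - [[1, 0.002, 0.0055, 0.02, 0, 0, 0], [1, 0.002, 0.0055, 0.05, 0, 0, 0], [1, 0.002, 0.0055, 0.08, 0, 0, 0], [1, 0.002, 0.0055, 0.1, 0, 0, 0], [1, 0.002, 0.0055, 0.108, 0, 0, 0]]

```text
clock: 7.55
position: [0.6586, -0.0876, 0.1999]
tool_rot: [-3.14, -0.001, 1.467]
force: [0.2, 0.1, 0.4]
grip_width: 0.0853
finger_force: 0.0
```

Run:
```python
from go import *
import cv2
rep([0.001,-.065,.2])
w=bot.grab_frame("wrist")[120:,80:560,::-1];a=bot.grab_frame("scene")[190:270,250:350,::-1]
cv2.imwrite("pics/w4.png",np.hstack([cv2.resize(w,(400,300)),cv2.resize(a,(400,320),interpolation=2)[:300]]))
```

```text
t 7.55 hutch -0.000650635916998427 -0.06268856991782798 0.19994018737469385 rpy [-3.1401 -0.0006  1.4671] F [0.2338 0.147  0.4354] w 0.08528935958158608 ff 0.0
shift [-0.0023  0.0016 -0.0001] turn [-0.0002 -0.0001  0.0005]
```

View pics/w4.png

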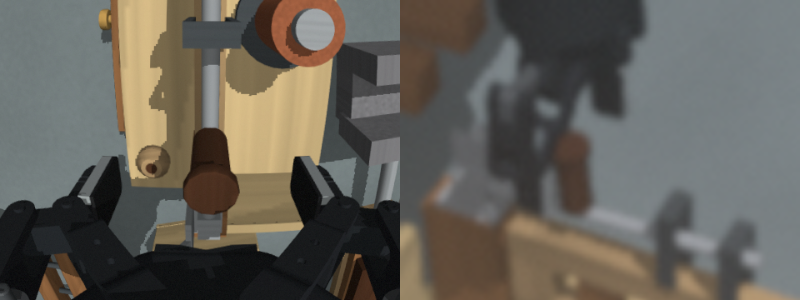

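The wrist view has the knob top at (211,188) between the pads at (105,180) and (305,175), so it is centred. The scene view has the near fingertip at (510,178) and the far one at (612,115). Working out their heights:

Run:
```python
from go import *
for (u,v),hs in(((510,178),(.035,.045,.055)),((612,115),(-.035,-.045,-.055)),((573,137),(0,))):
  c,d=ray("scene",250+(u-400)/4,190+v/4)
  for hx in hs:
    t=(hx-(c-O)@X)/(d@X);P=c+t*d;print(u,hx,(P-O)@Y,P[2])
# wrist: knob top & pad tips
def wray(u,v):
    p=bot.camera_params("wrist");f=240/np.tan(np.radians(p["vertical_fov"])/2);a=np.array([u-p["cx"],v-p["cy"]]);r=np.hypot(*a);th=r/f
    return -p["R"].T@p["t"],p["R"].T@np.r_[np.sin(th)*a/r,np.cos(th)]
for u,v in((211,186),(118,158),(293,158)):
  c,d=wray(80+u*1.2,120+v*1.2)
  for z in(.19,.213,.24,.264):
    P=c+d*(z-c[2])/d[2];print(u,z,(P-O)@X,(P-O)@Y)
```

```text
510 0.035 -0.0860892759298903 0.25491918739621433
510 0.045 -0.07966852680410337 0.2661715927608327
510 0.055 -0.07324777767831643 0.27742399812545115
612 -0.035 -0.056058029218822004 0.25790503440043133
612 -0.045 -0.06153002502418251 0.24768712838774054
612 -0.055 -0.0670020208295429 0.23746922237504997
573 0 -0.06313605837521441 0.2666407102751812
211 0.19 0.0037954237400229674 -0.1087753274760112
211 0.213 0.0032899019678933415 -0.09356457002599716
211 0.24 0.0026964633658282137 -0.07570846345424156
211 0.264 0.0021689623862146566 -0.059836368723792145
118 0.19 -0.06224407641549374 -0.08701836807296792
118 0.213 -0.05469884873946777 -0.0744599600274029
118 0.24 -0.045841407554567795 -0.05971748101739178
118 0.264 -0.03796812650132327 -0.04661305523071521
293 0.19 0.061736638323423756 -0.08659826031521738
293 0.213 0.05416761364418128 -0.07409106680475501
293 0.24 0.045282236846809626 -0.059408709205516545
293 0.264 0.0373841241380348 -0.04635772467286014
```

Both views put the open tips at z of about 0.245 for a reported 0.200, so the real tool sits about 30 mm above the reading. The grasp height of 0.239 therefore needs a reported z of about 0.190. Descending and closing.

>>> move_arm:
  moves:
    - [[1, -0.002, 0.002, 0.005, 0, 0, 0], [1, -0.002, 0.002, 0.01, 0, 0, 0], [1, -0.002, 0.002, 0.01, 0, 0, 0]]

```text
clock: 7.95
position: [0.6614, -0.0911, 0.1909]
tool_rot: [-3.141, -0.0, 1.466]
force: [-0.2, -0.7, -0.4]
grip_width: 0.0856
finger_force: 0.0
```

>>> move_arm:
  moves:
    - [[0, 0, 0, 0, 0, 0, 0], [0, 0, 0, 0, 0, 0, 0], [0, 0, 0, 0, 0, 0, 0], [0, 0, 0, 0, 0, 0, 0], [0, 0, 0, 0, 0, 0, 0]]
  force: 35

```text
clock: 8.45
position: [0.6613, -0.0912, 0.1911]
tool_rot: [-3.141, 0.0, 1.466]
force: [-1.0, 0.1, 1.3]
grip_width: 0.0245
finger_force: 34.2
```

```bash
python3 dr.py
```

```text
t 8.45 hutch 0.002468579782215187 -0.06597943868280569 0.19110859099216382 rpy [-3.1414  0.0001  1.4659] F [-1.0489  0.0671  1.2801] w 0.02450184527468393 ff 34.18821036815643
drawer front x (np.float64(-0.10030523396995214), 12)
```

The 24.5 mm width suggests the pads caught the knob's flared top. I'll regrip 9 mm lower for a positive hold.

>>> move_arm:
  moves:
    - [[0.6, 0, 0, 0, 0, 0, 0], [0.6, 0, -0.001, 0, 0, 0, 0], [0.6, 0, -0.001, 0.004, 0, 0, 0], [0.6, 0, -0.001, 0.009, 0, 0, 0], [0.6, 0, -0.001, 0.009, 0, 0, 0]]

```text
clock: 9.0
position: [0.66, -0.0908, 0.181]
tool_rot: [-3.14, 0.0, 1.466]
force: [-0.5, 0.2, -1.3]
grip_width: 0.0507
finger_force: 0.0
```

>>> move_arm:
  moves:
    - [[0, 0, 0, 0, 0, 0, 0], [0, 0, 0, 0, 0, 0, 0], [0, 0, 0, 0, 0, 0, 0], [0, 0, 0, 0, 0, 0, 0], [0, 0, 0, 0, 0, 0, 0]]
  force: 40

```text
clock: 9.5
position: [0.6605, -0.091, 0.1821]
tool_rot: [3.141, 0.0, 1.466]
force: [-0.2, -1.2, 0.4]
grip_width: 0.021
finger_force: 39.0
```

Width is 21 mm now, so the pads are on the neck. Raising the knob 12 mm, following the arc slightly towards the hinge.

>>> move_arm:
  moves:
    - [[0, 0.001, 0, -0.003, 0, 0, 0], [0, 0.0015, 0, -0.006, 0, 0, 0], [0, 0.002, 0, -0.009, 0, 0, 0], [0, 0.003, 0, -0.012, 0, 0, 0], [0, 0.003, 0, -0.0125, 0, 0, 0]]

```text
clock: 10.0
position: [0.6608, -0.0865, 0.1946]
tool_rot: [-3.141, -0.001, 1.467]
force: [1.7, 6.2, -7.8]
grip_width: 0.0208
finger_force: 39.3
```

```bash
python3 go.py
```

```text
t 10.0 hutch 0.0014689977178345979 -0.061408601306919136 0.1945888293026471 rpy [-3.1412 -0.0013  1.4672] F [ 1.6767  6.1902 -7.7851] w 0.020789496805918017 ff 39.309728180833865
```

>>> move_arm:
  moves:
    - [[0, 0.007, 0, 0, 0, 0, 0], [0, 0.014, 0, 0, 0, 0, 0], [0, 0.021, 0, 0.0005, 0, 0, 0], [0, 0.028, 0, 0.001, 0, 0, 0], [0, 0.035, 0, 0.001, 0, 0, 0]]

```text
clock: 10.5
position: [0.6645, -0.0526, 0.1935]
tool_rot: [-3.142, 0.0, 1.466]
force: [0.8, -1.1, -3.4]
grip_width: 0.0211
finger_force: 39.4
```

```bash
python3 go.py
```

```text
t 10.5 hutch 0.001493386802834805 -0.027259141736883156 0.19345475916383226 rpy [-3.1416  0.0001  1.466 ] F [ 0.7988 -1.0728 -3.437 ] w 0.02106488032998339 ff 39.383127933701445
```

The bolt is drawn about 35 mm and the grip is still on the neck. Swinging the gate along its arc (radius 142 mm) to 0.35 rad while turning the tool with it.

>>> move_arm:
  moves:
    - [[0, 0.0003, -0.0099, 0, 0, 0, 0.0111], [0, 0.0014, -0.0198, 0, 0, 0, 0.0223], [0, 0.0031, -0.0296, 0, 0, 0, 0.0334], [0, 0.0055, -0.0392, 0, 0, 0, 0.0446], [0, 0.0086, -0.0487, 0, 0, 0, 0.0557]]

```text
clock: 11.0
position: [0.617, -0.0388, 0.1936]
tool_rot: [3.141, -0.0, 1.114]
force: [4.9, -1.1, -5.9]
grip_width: 0.0209
finger_force: 39.5
```

>>> move_arm:
  moves:
    - [[0, 0, 0, 0, 0, 0, 0], [0, 0, 0, 0, 0, 0, 0], [0, 0, 0, 0, 0, 0, 0]]

```text
clock: 11.3
position: [0.6175, -0.0395, 0.1935]
tool_rot: [3.141, -0.0, 1.118]
force: [3.8, 0.5, -5.7]
grip_width: 0.021
finger_force: 39.5
```

Run:
```python
from go import *
import cv2
rep()
w=bot.grab_frame("wrist")[60:,80:560,::-1];a=bot.grab_frame("top")[130:330,230:430,::-1]
cv2.imwrite("pics/end.png",np.hstack([cv2.resize(w,(400,350)),cv2.resize(a,(400,400),interpolation=2)[:350]]))
```

```text
t 11.3 hutch -0.046625140690903275 -0.01923135544913584 0.19354976522152997 rpy [ 3.1411 -0.0002  1.1179] F [ 3.846   0.5065 -5.6913] w 0.021013969557840233 ff 39.51399688193305
```

View pics/end.png

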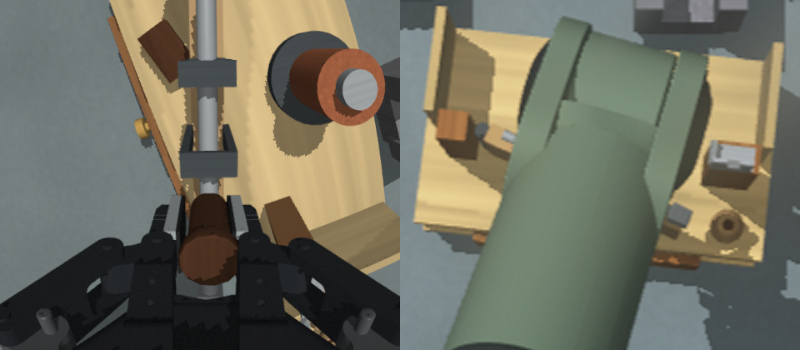

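The gate stands ajar at about 0.34 rad with the knob between the pads at (210,250). The off-cut at (160,50) and the bead at (727,225) are undisturbed, the drawer is shut, and about 4 N of spring pull is held. Handing in.

```bash
python3 -c "
from workcell import bot
print(bot.job_done())"
```

```text
the job is handed in; nothing more can be done
None
```

I handed the job in at about 11 s: the drawer is pushed to its stop, the bolt is raised and drawn about 35 mm, and the gripper holds the gate ajar at about 0.34 rad (20°). The off-cut and bead on the ledge looked undisturbed in the last picture; the glue bottle and bead box were outside it, and no judging result came back.

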